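# Fit the locating pin in a microscope foot

## Robot

A 7-joint arm with a two-finger parallel gripper is mounted at the origin on the work surface. World frame = base frame: x ahead of the robot, y to its left, z up, the work surface at z = 0. Lengths are in mm, angles in rad, forces in N, time in s.
With the tool pointing down it reaches from about 400 to 850 mm from the base axis. Payload 10.4 kg.
Tool frame: the origin (TCP) lies on the centre line of the jaws, within the pads' length; the fingertips stand 11 mm ahead of it and the grasp point (between the pads) lies 8 mm behind it; z points along the fingers, x is the direction in which the jaws open and shut, and the axes are right-handed (so a half turn about z gives the same grasp; the last joint's range is limited). The gripper opens to 85 mm and grips with 20 to 120 N. Pads are 22 mm wide; open, the fingers measure 114 mm over their backs; the gripper's body (76 mm by 85 mm) begins 54 mm behind the grasp point. The pads swing forward as they close: fully open they stand 13 mm farther back than shut.
Start: joints at [-1.349, 0.332, -0.065, 1.46, 0.022, 1.35, -0.088], TCP at [151.462, 606.39, 242.338] pointing down, gripper open.
Joint ranges: [-2.6, 2.6], [-0.5, 2.12], [-1.47, 1.34], [0.16, 2.42], [-1.27, 4.41], [0.06, 2.06], [-2.6, 2.6]. Speed limits (rad/s): [2.22, 2.22, 2.79, 2.79, 3.14, 3.14, 3.14].

## Interface

Orientations are given as a unit quaternion [w, x, y, z].
In Python, from rig import bot, hand, kinematics, sensors, imaging, ticket gives the robot as it stands. Calls block until the motion is done:
- bot.move_to(position, orientation): joint-space move of the TCP to a pose.
- bot.move_linear(position, rotation=None, velocity=150): straight line of the TCP; rotation=None keeps the orientation; velocity is the mean speed in mm/s.
- bot.goto_joints(angles): joint-space move.
- hand.gripper_open() and hand.gripper_close(f_grip=None): open the fingers fully, or close them until they stop; f_grip is the grip in N (None keeps the last).
- bot.hold(seconds).
- kinematics.inverse_kinematics(position, orientation): joint angles nearest the present ones, or None.
- sensors.get_obs(): the state.
- imaging.camera(name): name is "side" or "top"; returns (picture, depth): 384x512x3 uint8, blue, green, red; 384x512 float32, mm along the optical axis (not along the pixel's ray), 0 where there is no reading.
- imaging.get_calibration(name): a dict with "fx", "fy", "cx", "cy" (pixels), "R" (3x3) and "t" (3): a world point X has camera coordinates R X + t. Camera axes: x right, y down, z forward; pixel columns grow to the right and rows downward; lengths in mm; the calibration is good to about 2 mm. A picture is of the moment at which its call begins. get_calibration takes no time and is no camera call.
A pose or a line that the arm cannot do raises bot.MotionError and nothing moves.
- ticket.close_job(): hands the job in, once; it reports no verdict.
Trained networks look in the newest picture that a camera, given by its name, has taken for a name from the list of things; names that differ only in an ending like _2 or _b are one class to them, and where a whole thing is asked for, a point or a joint stands for the part that bears it (a point fixed in the world has none). Each returns a list of dicts, best first, with "confidence" (0 to 1); they miss things now and then, are a little off and sometimes report something else, mostly with a low value. They report only what shows in the picture. A call takes as long as a camera call. They do not tell look-alikes from the thing itself.
- imaging.boxes_of(camera, label): "point" ([x, y, z] in mm, in world coordinates, good to about 4 mm: the middle of the surface that is visible of it).
- imaging.outline_of(camera, label): "mask" (384x512 bool, what is visible of it).
The state is a dict: "time_s": time; "joints": joint angles; "qd": joint speeds; "tau": joint torques, N m; "tool_pos": TCP position; "eef_rot": TCP orientation; "contact_force": force on the tool from outside, world axes, zero at the start; "wrist_torque": the same for the moment, N m; "width": finger opening in mm.
Only numpy, scipy, OpenCV 4.12 (cv2) and the standard library are available. Lean on these libraries where they do the work, as an engineer would, in place of code of your own. Each camera call takes 0.05 s, during which the arm holds its last target.

## Task

Take the steel locating pin out of the wooden rack and fit it in the microscope foot. Its socket lies somewhere along the steel plate at the bottom of the slot, behind a flush spring shutter that cannot be seen: set the pin's tip down on the plate near one end of the slot, slide it along with light pressure until it drops, then push it gently fully home so that its collar sits on the foot's top, and let go. Leave everything else where it is, and never press harder than 30 N with the pin.

Things in the scene. Friction and masses are not known exactly. Their poses are not given: they have to be found in the camera images.
- foot: White microscope foot fixed to the bench: a box 240 (x) x 150 (y) x 58 mm high, flat top, origin at the centre of its underside, z up. A straight open slot runs along its x axis in the middle of the top. At x = +90 mm a black lamp ring, 44 mm across, stands 6 mm above the top; a black knob is on the -y side face.
- slot (a point): Middle of the slot's bottom, at x = y = 0, z = 52 mm of the foot, axes as the foot's. The slot is 104 mm long (x -52 to +52), 16 mm wide (y -8 to +8) and 6 mm deep with upright walls and both ends closed. Its bottom is a flat dark steel plate, clamped; the socket's place in it is given under slot_end.
- slot_end (a point): End of the slot's bottom at x = -52, y = 0. The socket is a round hole 13 mm across, 26 mm deep, on the slot's centre line, 22 to 82 mm from this end, different each time. A flush shutter of the same steel hides it; it sinks up to 21 mm on a weak spring (0.2 N at first, under 0.5 N at the bottom) that the pin's weight overcomes.
- pin: Loose steel pin, 75 to 125 g, upright in any one of the rack's three holes. Origin at the centre of its lower tip, z up along it. Shank 10 mm across up to 24 mm, its lowest 5 mm tapering to a flat 5 mm tip; collar 24 mm across from 24 to 28 mm; round grip head 18 mm across from 28 to 72 mm. Fully home, the collar rests on the foot's top and the tip is 34 mm above the foot's underside.
- pin_tip (a point): The centre of the pin's lower tip (same point as the pin's origin).
- rack: Wooden accessory rack, fixed to the bench: a block 210 (x) x 64 (y) x 32 mm high, origin at the centre of its underside. Three upright holes 14 mm across go right through at x = -70, 0 and +70 mm, y = 0. The pin and the two objectives hang in them by their collars; the pin's collar rests on the rack's top, its tip 8 mm above the bench.
- objective_long: Bystander in the rack: black and aluminium microscope objective, 28 mm across, standing 40 mm above the rack. Origin at its lower end.
- objective_short: Bystander in the rack: black and aluminium microscope objective, 28 mm across, standing 26 mm above the rack. Origin at its lower end.
- slide_box: Bystander: wooden slide box 90 x 70 x 35 mm. Origin under its centre.
- dropper: Bystander: amber dropper bottle 36 mm across, 75 mm high. Origin under its centre.
- eyepiece: Bystander: black eyepiece standing upright, 34 mm across, 55 mm high. Origin under its centre.
- driver: Bystander: screwdriver 160 mm long lying on the bench.
Mind the look-alikes: they are no part of the job. Leave any green or turquoise look-alike of the pin alone.

How it is judged (in metres and radians):
On the way, in this order (a step that is already met when the one before it is completed fails the run):
1. the pin is lifted clear out of the rack (z of pin_tip in the frame of rack above 0.036 m), for 0.1 s.
2. the pin's tip rests in the slot on the plate, pressing lightly (contact force between pin and foot above 0.5 N and z of pin_tip in the frame of foot between 0.0485 and 0.055 m and x of pin_tip in the frame of foot between -0.054 and 0.054 m and y of pin_tip in the frame of foot between -0.0085 and 0.0085 m), for 0.2 s.
At the end, for the whole second after the job is handed in: The pin stands in its socket in the foot's slot, fully home (tip 30 to 36.5 mm above the foot's underside, within 5 mm of the slot's centre line and 36 mm of its middle), upright within 0.08 rad, released and at rest (z of pin_tip in the frame of foot between 0.03 and 0.0365 m and x of pin_tip in the frame of foot between -0.036 and 0.036 m and y of pin_tip in the frame of foot between -0.005 and 0.005 m and angle between pin's own z axis and vertical below 0.08 rad and linear speed of pin below 0.02 m/s); the robot touches nothing.
It fails at once if the pin presses on the foot with more than 30 N (contact force between pin and foot above 30 N).
It fails at once if the gripper or arm presses on the foot with more than 30 N (contact force between any of the fingers, the arm and foot above 30 N).
It fails at once if another loose thing is moved more than 25 mm (distance of any of objective_long, objective_short, slide_box, dropper, eyepiece, driver from where it was at the start of the episode above 0.025 m).
It also fails if it takes over 70 s, if anything falls off the work surface, if the arm or the gripper's body presses on something with over 40 N, if the wrist force passes 120 N, or if a joint passes its speed limit or range.

## Working session

There is one attempt and no reset: what is moved stays moved. The work goes in short steps, each a Python script; the robot and the scene stay as the last script left them, time stands still between calls to the robot, and variables do not carry over. Pictures are saved under pics/ and viewed, and the job is handed in when it is done.

```bash
mkdir -p pics; python3 - <<'E'
from rig import bot, hand, kinematics, sensors, imaging, ticket
import cv2
for c in("top","side"):
    p,d=imaging.camera(c); cv2.imwrite(f"pics/{c}0.png",p)
    k=imaging.get_calibration(c); print(c,k)
    for l in ("pin","foot","rack","slot","objective_long"):
        r=imaging.boxes_of(c,l); print(l,[( [round(v) for v in x["point"]],round(x["confidence"],2)) for x in r[:4]])
o=sensors.get_obs();print(o)
E
```

```text
top {'fx': 379.71925727344717, 'fy': 379.71925727344717, 'cx': 255.32036026739954, 'cy': 189.16431999399515, 'R': array([[ 0.01904066, -0.99981737, -0.00163459],
       [-0.99385831, -0.01874887, -0.10906029],
       [ 0.10900973,  0.00370113, -0.99403379]]), 't': array([ 15.64916439, 612.60218828, 902.1433238 ])}
pin [([474, 294, 61], 0.63), ([514, 196, 29], 0.62), ([787, 87, 51], 0.43), ([446, 206, 79], 0.42)]
foot [([536, -158, 62], 0.92)]
rack []
slot [([528, -156, 61], 0.67)]
objective_long [([513, 190, 72], 0.59)]
side {'fx': 394.88798568751344, 'fy': 394.88798568751344, 'cx': 255.98849976992364, 'cy': 191.45918604621122, 'R': array([[ 0.83110108, -0.55581549,  0.01844289],
       [-0.42805489, -0.6605301 , -0.61682169],
       [ 0.35502113,  0.5047466 , -0.78688682]]), 't': array([-480.66868677,  309.77925045,  673.49380241])}
pin [([446, 206, 60], 0.66), ([384, 282, 50], 0.64), ([576, 183, 59], 0.54), ([469, 287, 45], 0.45)]
foot [([517, -171, 56], 0.78)]
rack [([499, 183, 33], 0.59), ([511, 192, 64], 0.52)]
slot [([515, -172, 59], 0.79)]
objective_long [([513, 191, 62], 0.71), ([756, 219, 46], 0.18)]
{'time_s': 0.6, 'joints': array([-1.34859128,  0.33218513, -0.06470021,  1.46011887,  0.02159346,
        1.34994077, -0.08852268]), 'qd': array([-1.58279417e-03,  1.20496857e-04,  1.30117021e-03, -1.05977538e-03,
        1.75803456e-03, -4.04903717e-04, -6.76106401e-05]), 'tau': array([-4.82884006e-04, -6.24948406e+01,  4.87846392e-02, -3.91689241e+01,
        1.64887996e-02,  2.02699062e-03,  1.25357559e-05]), 'tool_pos': array([151.46110061, 606.36815014, 242.33779204]), 'eef_rot': array([-2.09170970e-05,  7.88158252e-01,  6.15472639e-01,  9.85787604e-06]), 'contact_force': array([ 0.77811791, -0.88756327, -0.46736099]), 'wrist_torque': array([-0.03725079, -0.01836741, -0.02408443]), 'width': 85.22785616887033}
```

View pics/top0.png

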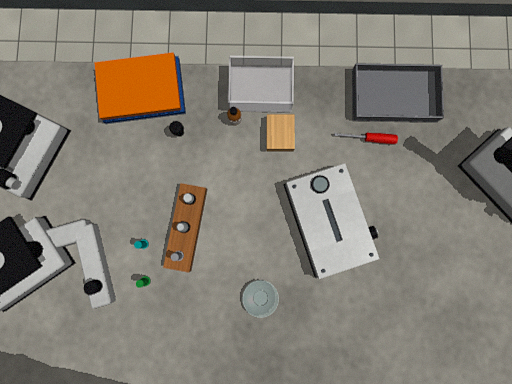

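View pics/side0.png

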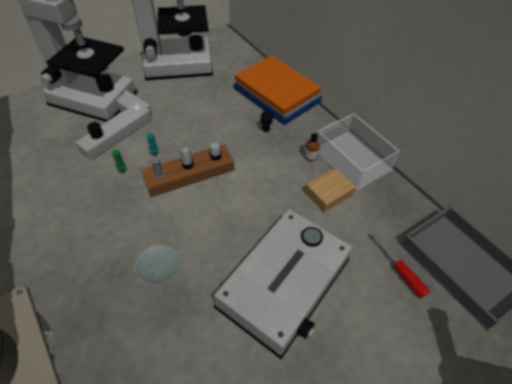

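```bash
cat > h.py <<'E'
from rig import bot, hand, kinematics, sensors, imaging, ticket
import cv2, numpy as np
def cloud(c):
    p,d=imaging.camera(c);k=imaging.get_calibration(c)
    v,u=np.mgrid[0:384,0:512]
    X=np.stack([(u-k["cx"])/k["fx"]*d,(v-k["cy"])/k["fy"]*d,d],-1)
    W=(X-k["t"])@k["R"]
    W[d==0]=np.nan
    return p,d,W
def onplane(c,uv,z):
    k=imaging.get_calibration(c);uv=np.atleast_2d(uv).astype(float)
    r=np.c_[(uv[:,0]-k["cx"])/k["fx"],(uv[:,1]-k["cy"])/k["fy"],np.ones(len(uv))]@k["R"]
    o=-k["R"].T@k["t"]
    return o+r*((z-o[2])/r[:,2])[:,None]
def proj(c,X):
    k=imaging.get_calibration(c);Y=np.atleast_2d(X)@k["R"].T+k["t"]
    return np.c_[Y[:,0]/Y[:,2]*k["fx"]+k["cx"],Y[:,1]/Y[:,2]*k["fy"]+k["cy"]]
E
python3 - <<'E'
from h import *
for c,rr,fr in(("top",(170,285,125,215),(155,285,275,385)),("side",(120,200,110,240),(200,355,205,360))):
    p,d,W=cloud(c); np.savez(f"{c}.npz",p=p,d=d,W=W)
    for n,r in(("r",rr),("f",fr)):
        q=p[r[0]:r[1],r[2]:r[3]]; s=min(800//q.shape[1],600//q.shape[0])
        cv2.imwrite(f"pics/{c}_{n}1.png",cv2.resize(q,None,fx=s,fy=s,interpolation=cv2.INTER_CUBIC)); print(c,n,s)
    m=imaging.outline_of(c,"foot")
    if m:
        M=m[0]["mask"];P=W[M];z=P[:,2];t=P[(z>50)&(z<66)]
        print("foot z med",np.nanmedian(t[:,2]),len(t))
        rect=cv2.minAreaRect(t[:,:2].astype(np.float32));print(rect)
    b=W[...,2]; print("bench z",np.nanmedian(b[(abs(W[...,0]-500)<60)&(abs(W[...,1]-40)<60)]))
E
```

```text
top r 5
top f 4
foot z med 59.80866730107239 20
((583.1254272460938, 183.59567260742188), (14.269234657287598, 21.85442543029785), 70.59501647949219)
bench z -1.3761689234057894
side r 6
side f 3
foot z med 57.741454311704956 9519
((539.2300415039062, -156.12928771972656), (242.42120361328125, 150.72659301757812), 19.341642379760742)
bench z -0.46637314990182127
```

View pics/top_r1.png

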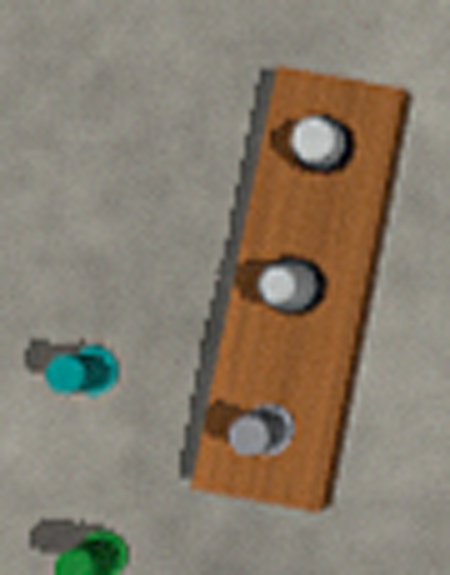

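View pics/side_r1.png

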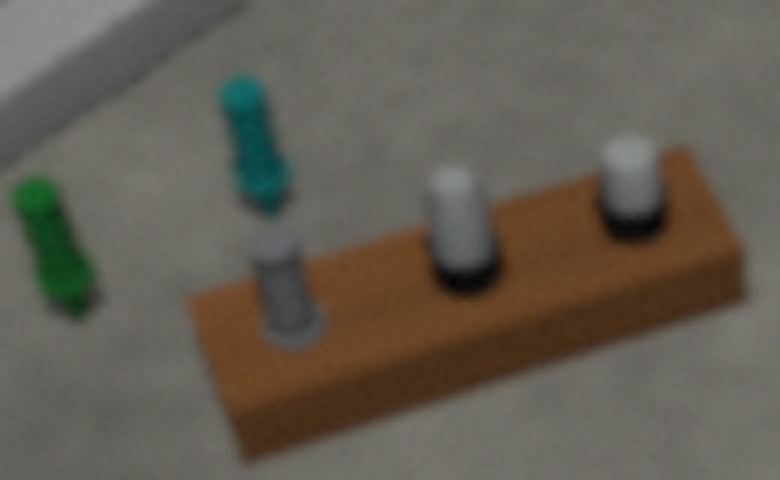

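View pics/top_f1.png

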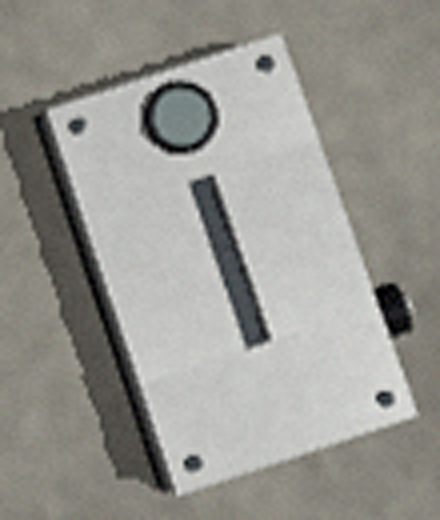

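View pics/side_f1.png

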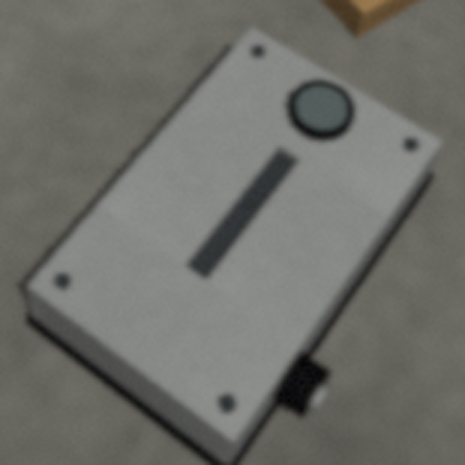

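```bash
cat > m.py <<'E'
from h import *
def rectfit(c,mask,z):
    m=mask.astype(np.uint8); n,l,s,_=cv2.connectedComponentsWithStats(m); i=1+np.argmax(s[1:,4])
    cs,_=cv2.findContours((l==i).astype(np.uint8),cv2.RETR_EXTERNAL,cv2.CHAIN_APPROX_NONE)
    q=max(cs,key=cv2.contourArea)[:,0]
    return cv2.minAreaRect(onplane(c,q,z)[:,:2].astype(np.float32)),s[i]
for c,fr,rr in(("top",(155,285,275,385),(180,275,160,210)),("side",(205,352,210,352),(145,195,140,240))):
    D=np.load(c+".npz");p=D["p"];W=D["W"];hsv=cv2.cvtColor(p,cv2.COLOR_BGR2HSV)
    box=np.zeros(p.shape[:2],bool);box[fr[0]:fr[1],fr[2]:fr[3]]=1
    z=W[...,2]
    dz=-1.4 if c=="top" else -.5
    white=box&(abs(z-dz-58)<5)
    print(c,"foot",rectfit(c,white,58))
    white=box&(p.min(2)>140 if c=="top" else p.min(2)>100)
    print(c,"footcol",rectfit(c,white,58))
    # slot: dark in the middle
    k=proj(c,[539,-156,55])[0].astype(int)
    dark=box&(p.max(2)<(110 if c=="top" else 90)); yy,xx=np.mgrid[0:384,0:512]; dark&=(abs(xx-k[0])<24)&(abs(yy-k[1])<27)
    print(c,"slot",rectfit(c,dark,58))
    box[:]=0;box[rr[0]:rr[1],rr[2]:rr[3]]=1
    br=box&(hsv[...,0]<20)&(hsv[...,1]>90)&(abs(z-dz-32)<6)
    print(c,"rack",rectfit(c,br,32))
E
python3 m.py
```

```text
top foot (((538.9102172851562, -156.27066040039062), (239.57481384277344, 150.84422302246094), 19.317684173583984), array([ 287,  164,   92,  115, 5893], dtype=int32))
top footcol (((539.6876220703125, -156.8753204345703), (241.77354431152344, 150.6370086669922), 19.312911987304688), array([ 287,  163,   93,  116, 5765], dtype=int32))
top slot (((539.92529296875, -156.4618377685547), (102.07254028320312, 14.724499702453613), 19.245803833007812), array([323, 199,  19,  43, 269], dtype=int32))
top rack (((515.894775390625, 198.34561157226562), (64.82941436767578, 209.22238159179688), 80.73408508300781), array([ 163,  184,   43,   88, 1918], dtype=int32))
side foot (((538.001220703125, -156.9717559814453), (241.59739685058594, 150.63491821289062), 19.32867431640625), array([ 214,  209,  138,  139, 8906], dtype=int32))
side footcol (((544.1466064453125, -154.56614685058594), (251.76551818847656, 154.76873779296875), 19.125324249267578), array([ 215,  208,  137,  139, 8819], dtype=int32))
side slot (((539.3043212890625, -157.29420471191406), (101.15657806396484, 14.119340896606445), 19.240558624267578), array([268, 250,  35,  42, 368], dtype=int32))
side rack (((515.21533203125, 195.92269897460938), (69.63912200927734, 208.9930419921875), 80.70697021484375), array([ 141,  145,   93,   46, 1522], dtype=int32))
```

```bash
python3 - <<'E'
from h import *
print(onplane("top",[125+249/5-.4,170+434/5-.4],80),onplane("top",[125+270/5-.4,170+430/5-.4],36))
print(onplane("side",[110+274/6-.4,120+242/6-.4],80),onplane("side",[110+293/6-.4,120+326/6-.4],36))
R=np.array([[np.cos(a:=np.radians(-9.3)),-np.sin(a)],[np.sin(a),np.cos(a)]])
for x in(-70,0,70): print(np.array([515.6,197.4])+R@[x,0])
from scipy.spatial.transform import Rotation as Ro
# candidate grasp yaws (jaw direction)
for deg in range(-90,91,15):
    r=Ro.from_euler('z',deg,degrees=True)*Ro.from_euler('x',180,degrees=True); q=r.as_quat(scalar_first=True)
    print(deg,*[ (lambda j:None if j is None else np.round(j,2))(kinematics.inverse_kinematics(P,q)) for P in([446,207,64],[539,-157,100])])
E
```

```text
[[448.24509669 209.97543301  80.        ]] [[447.2570473  209.19508722  36.        ]]
[[448.12588323 209.68701684  80.        ]] [[446.19091586 207.23648641  36.        ]]
[446.52009985 208.71226748]
[515.6 197.4]
[584.67990015 186.08773252]
-90 [-0.96  0.24  0.48  2.02 -0.14  0.91 -1.98] [-0.55  0.45  0.93  1.83 -0.41  1.06 -1.04]
-75 [-0.96  0.24  0.48  2.02 -0.14  0.91 -1.72] [-0.54  0.45  0.92  1.83 -0.4   1.06 -0.78]
-60 [-0.94  0.24  0.46  2.02 -0.13  0.91 -1.46] [-0.54  0.44  0.91  1.83 -0.4   1.06 -0.52]
-45 [-0.92  0.24  0.43  2.02 -0.12  0.91 -1.21] [-0.53  0.44  0.91  1.83 -0.4   1.06 -0.26]
-30 [-0.91  0.24  0.42  2.02 -0.12  0.91 -0.95] [-0.53  0.44  0.9   1.83 -0.39  1.06  0.  ]
-15 [-0.89  0.23  0.4   2.02 -0.12  0.91 -0.69] [-0.53  0.44  0.9   1.83 -0.39  1.06  0.26]
0 [-0.88  0.23  0.39  2.02 -0.11  0.91 -0.43] [-0.53  0.44  0.9   1.83 -0.39  1.06  0.52]
15 [-0.86  0.23  0.37  2.02 -0.11  0.91 -0.17] [-0.53  0.44  0.9   1.83 -0.39  1.06  0.78]
30 [-0.84  0.23  0.35  2.02 -0.1   0.91  0.08] [-0.53  0.44  0.9   1.83 -0.39  1.06  1.05]
45 [-0.83  0.23  0.33  2.01 -0.09  0.91  0.34] [-0.48  0.41  0.83  1.83 -0.35  1.05  1.27]
60 [-0.81  0.23  0.31  2.01 -0.09  0.91  0.6 ] [-0.47  0.41  0.81  1.83 -0.34  1.05  1.53]
75 [-0.8   0.23  0.3   2.01 -0.08  0.91  0.85] [-0.49  0.42  0.84  1.83 -0.36  1.05  1.8 ]
90 [-0.78  0.23  0.28  2.01 -0.08  0.91  1.11] [-0.48  0.42  0.84  1.83 -0.35  1.05  2.06]
```

```bash
cat >> h.py <<'E'
from scipy.spatial.transform import Rotation as Ro
def quat(deg): return (Ro.from_euler('z',deg,degrees=True)*Ro.from_euler('x',180,degrees=True)).as_quat(scalar_first=True)
def F(n=10):
    a=[]
    for _ in range(n):
        a.append(sensors.get_obs()["contact_force"]); bot.hold(0.02)
    return np.mean(a,0)
def st(): o=sensors.get_obs(); return round(o["time_s"],2),np.round(o["tool_pos"],2),round(o["width"],1)
E
python3 - <<'E'
from h import *
q=quat(-85)
bot.move_to([447,209,190],q); print(st(),F())
bot.move_linear([447,209,56],velocity=120); print(st(),F())
hand.gripper_close(80); print(st(),F())
bot.move_linear([447,209,130],velocity=100); print(st(),F())
for c in("top","side"):
    p,_=imaging.camera(c); s=p[100:300,90:350]; cv2.imwrite(f"pics/{c}2.png",cv2.resize(s,None,fx=3,fy=3,interpolation=cv2.INTER_CUBIC))
E
```

```text
(2.61, array([446.81, 209.85, 190.08]), 85.2) [ 0.04712674 -0.10597558  0.16089314]
(4.04, array([447.41, 209.23,  56.61]), 85.0) [0.06946915 0.20695902 0.16268751]
(4.85, array([447.07, 209.31,  56.2 ]), 16.1) [-1.35964554  1.4425786   3.5174242 ]
(5.91, array([446.62, 208.72, 129.39]), 16.1) [ 0.13200525 -0.0462168  -0.81631288]
```

View pics/side2.png

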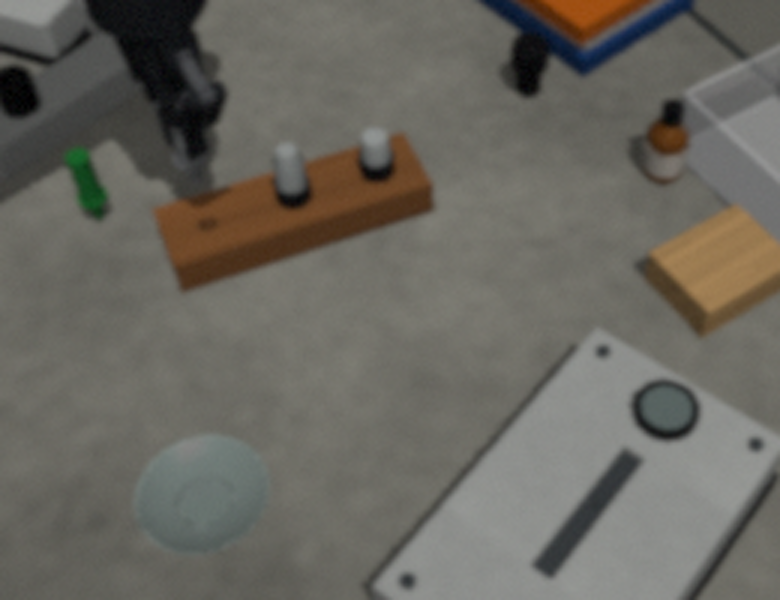

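```bash
cat >> h.py <<'E'
FC=np.array([539.0,-156.8]);FA=np.radians(19.3)
def foot(x,y,z): return np.array([FC[0]+x*np.cos(FA)-y*np.sin(FA),FC[1]+x*np.sin(FA)+y*np.cos(FA),z])
def tofoot(p):
    d=np.array(p)[:2]-FC;return np.array([d[0]*np.cos(FA)+d[1]*np.sin(FA),-d[0]*np.sin(FA)+d[1]*np.cos(FA)])
E
python3 - <<'E'
from h import *
bot.move_linear([447,209,150],velocity=100)
bot.move_to(foot(-42,0,150),quat(-85)); print(st())
bot.move_linear(foot(-42,0,112),velocity=60);bot.hold(0.3)
print(st(),F(20),tofoot(st()[1]))
for c in("top","side"):
    p,d=imaging.camera(c); k=proj(c,foot(-42,0,70))[0].astype(int);print(k)
    s=p[k[1]-50:k[1]+50,k[0]-60:k[0]+60]; cv2.imwrite(f"pics/{c}3.png",cv2.resize(s,None,fx=6,fy=6,interpolation=cv2.INTER_CUBIC))
    print(proj(c,[foot(-42,0,112-47),foot(-42,0,52),foot(-42,0,112-23)])-k+[60,50])
E
```

```text
(7.95, array([ 499.68, -169.28,  149.7 ]), 16.1)
(9.03, array([ 499.51, -170.69,  112.21]), 16.6) [ 0.09399439  0.00926692 -0.85962621] [-4.20125526e+01 -4.49954641e-03]
[339 237]
[[59.69155647 50.05655819]
 [58.50904937 49.96750748]
 [61.96720496 50.22792979]]
[272 283]
[[60.82308309 51.81412281]
 [60.45430567 54.86991816]
 [61.53244043 45.93618478]]
```

View pics/side3.png

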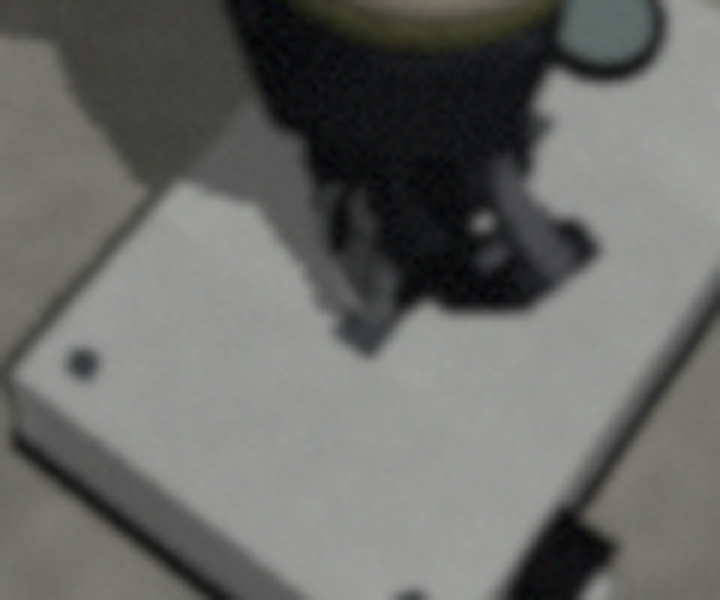

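View pics/top3.png

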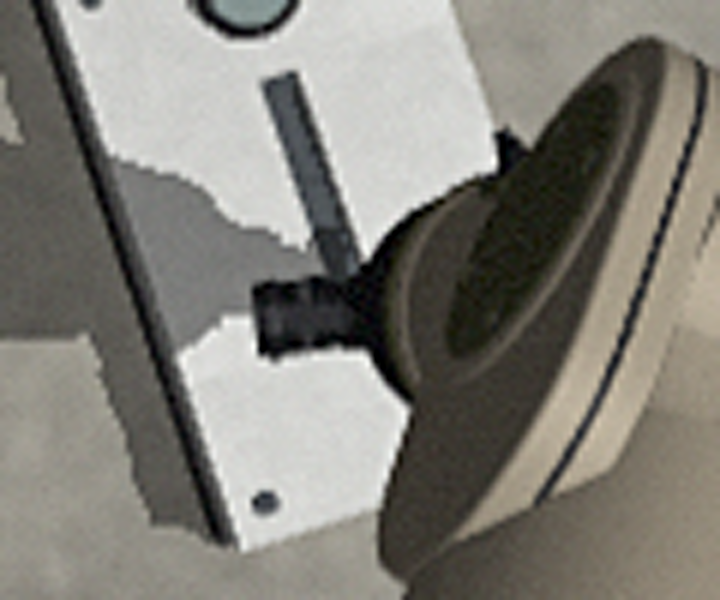

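```bash
python3 - <<'E'
from h import *
k=np.array([272,283])
for x,z in((-52,58),(-52,52),(-42,65),(-42,69),(-42,89),(-42,93)): print(x,z,(proj("side",foot(x,0,z))-k+[60,50])*6)
_,d,W=cloud("side")
for v in range(270,292,2): print([tuple(int(a) for a in np.nan_to_num(np.r_[tofoot(W[v,u]),W[v,u,2]])) for u in range(268,280,2)])
E
```

```text
-52 58 [[344.50678163 345.48120242]]
-52 52 [[343.6126432  353.77522428]]
-42 65 [[364.93849855 310.88473689]]
-42 69 [[365.63213972 305.13702747]]
-42 89 [[369.19464255 275.6171087 ]]
-42 93 [[369.92660346 269.55187094]]
[(-47, 9, 121), (-50, 3, 132), (-50, 0, 135), (-62, -10, 167), (-63, -14, 174), (-61, -16, 172)]
[(-47, 9, 113), (-49, 3, 123), (-50, 0, 130), (-56, -7, 146), (-63, -14, 168), (-60, -16, 165)]
[(-47, 8, 106), (-50, 3, 118), (-51, -1, 124), (-55, -7, 138), (-57, -12, 148), (-58, -16, 155)]
[(-43, 10, 89), (-50, 3, 109), (-51, -1, 117), (-56, -8, 133), (-59, -13, 146), (-58, -16, 149)]
[(-47, 8, 91), (-50, 2, 103), (-50, -1, 109), (-55, -8, 126), (-56, -12, 131), (-59, -17, 143)]
[(-49, 6, 89), (-50, 1, 97), (-51, -2, 102), (-55, -8, 118), (-54, -12, 121), (-53, -15, 123)]
[(-53, 3, 91), (-51, 0, 91), (-51, -2, 96), (-56, -9, 113), (-54, -12, 113), (-53, -15, 116)]
[(-42, 9, 56), (-53, 0, 89), (-52, -3, 91), (-55, -9, 104), (-53, -12, 105), (-54, -16, 110)]
[(-44, 8, 52), (-41, 5, 52), (-47, -1, 71), (-44, -4, 70), (-34, -3, 51), (-32, -5, 50)]
[(-46, 6, 50), (-44, 3, 51), (-42, 0, 52), (-40, -2, 52), (-37, -4, 49), (-38, -9, 58)]
[(-53, 2, 58), (-48, 1, 52), (-46, -2, 53), (-43, -4, 52), (-43, -8, 56), (-41, -11, 58)]
```

```bash
python3 - <<'E'
from h import *
bot.move_linear(foot(-42,0,104),velocity=20);bot.hold(0.2)
f0=F(15);print(st(),f0)
z=104
while z>90:
    z-=0.5; bot.move_linear(foot(-42,0,z),velocity=10)
    f=F(4)-f0
    if z<101.5: print(z,st(),np.round(f,2))
    if f[2]>2: break
bot.hold(.3);print(F(10)-f0,st())
E
```

```text
(10.52, array([ 499.38, -170.68,  104.03]), 16.3) [ 0.03759954  0.02956044 -0.8581819 ]
101.0 (12.42, array([ 499.37, -170.68,  100.99]), 16.1) [-0.05  0.48  0.13]
100.5 (12.73, array([ 499.33, -170.69,  100.48]), 15.9) [0.02 0.29 0.31]
100.0 (13.05, array([ 499.47, -170.72,  100.15]), 16.1) [-0.91  0.05  2.45]
[-0.42972158  0.0244849   4.16916326] (13.52, array([ 499.45, -170.7 ,  100.1 ]), 15.9)
```

```bash
python3 - <<'E'
from h import *
f0=np.array([.04,.03,-.86]); z=100.0; x=-42.; low=0; zc=100.0
while x<36:
    x+=1.5; bot.move_linear(foot(x,0,z),velocity=20)
    f=F(3)-f0
    print(x,round(z,2),st()[1][2],np.round(f,1))
    if f[2]>5: z+=0.15
    elif f[2]>1.3: zc=z
    else:
        # probe down
        n=0
        while f[2]<1.3 and zc-z<3:
            z-=0.3; bot.move_linear(foot(x,0,z),velocity=10); f=F(3)-f0
        print(' probe',x,round(z,2),np.round(f,1),st())
        if zc-z>=2: break
        zc=z
E
```

```text
-40.5 100.0 100.05 [-2.4 -0.5  6.9]
-39.0 100.15 100.06 [-2.7 -1.6  4.9]
-37.5 100.15 100.13 [-2.  -1.   4.2]
-36.0 100.15 100.15 [-0.9 -0.1  3.4]
-34.5 100.15 100.15 [-1.1 -0.3  3. ]
-33.0 100.15 100.17 [-1.   0.2  3.2]
-31.5 100.15 100.16 [-0.9 -0.2  2.6]
-30.0 100.15 100.16 [-1.  -0.1  2.2]
-28.5 100.15 100.16 [-0.8 -0.2  2.9]
-27.0 100.15 100.15 [-1.  -0.2  3.6]
-25.5 100.15 100.16 [-1.  -0.5  2.6]
-24.0 100.15 100.16 [-0.6 -0.7  2.8]
-22.5 100.15 100.15 [-1.1 -0.9  2.9]
-21.0 100.15 100.15 [-1.4 -0.9  2.9]
-19.5 100.15 100.16 [-1.  -0.3  3.2]
-18.0 100.15 100.15 [-1.  -0.5  2.9]
-16.5 100.15 100.15 [-1.  -0.7  3.7]
-15.0 100.15 100.18 [-0.9 -0.5  2.9]
-13.5 100.15 100.15 [-1.1 -0.1  3.1]
-12.0 100.15 100.17 [-1.2 -0.3  2.4]
-10.5 100.15 100.16 [-1.5 -0.5  2.5]
-9.0 100.15 100.15 [-1.1 -0.3  3.3]
-7.5 100.15 100.14 [-0.9  0.1  2.8]
-6.0 100.15 100.14 [-1.5 -0.3  3.4]
-4.5 100.15 100.17 [-1.  -0.3  3.4]
-3.0 100.15 100.15 [-1.1 -0.8  3.2]
-1.5 100.15 100.16 [-1.  -0.1  2.7]
0.0 100.15 100.17 [-1.2 -0.7  3.3]
1.5 100.15 100.14 [-0.9 -0.8  3.7]
3.0 100.15 100.14 [-1.1 -0.5  3. ]
4.5 100.15 100.17 [-1.2 -0.8  3.6]
6.0 100.15 100.15 [-1.  -0.9  3.5]
7.5 100.15 100.13 [-0.5 -0.2  1.7]
9.0 100.15 100.04 [-0.3  0.5  0.4]
 probe 9.0 99.55 [0.1 1.  1.9] (24.32, array([ 547.58, -153.8 ,   99.65]), 16.3)
10.5 99.55 99.36 [-0.1 -0.2  0.2]
 probe 10.5 97.75 [0.8 0.4 1.4] (26.42, array([ 548.97, -153.31,   97.79]), 15.7)
12.0 97.75 97.65 [ 0.2  0.3 -0.3]
 probe 12.0 94.45 [1.  0.5 0.5] (30.02, array([ 550.38, -152.78,   94.47]), 16.3)
```

```bash
python3 - <<'E'
from h import *
f0=np.array([.04,.03,-.86]); x,y,z=13.0,0.,94.4
R=np.array([[np.cos(FA),np.sin(FA)],[-np.sin(FA),np.cos(FA)]])
for i in range(40):
    bot.move_linear(foot(x,y,z),velocity=12); f=F(3)-f0; g=R@f[:2]
    print(round(x,2),round(y,2),round(z,2),st()[0],st()[1][2],"foot f",np.round(g,1),round(f[2],1))
    if f[2]>6 or st()[0]>46: break
    if f[2]>4 and z<83: break
    big=np.abs(g).max()>1.2
    if abs(g[0])>0.8: x+=np.clip(g[0]*0.25,-.5,.5)
    if abs(g[1])>0.8: y+=np.clip(g[1]*0.25,-.5,.5)
    if f[2]<3: z-= 0.4 if (z<83.5 or big) else 1.0
E
```

```text
13.0 0.0 94.4 30.32 94.3 foot f [ 0.1 -0.5] 0.1
13.0 0.0 93.4 30.62 93.31 foot f [-0.2 -0.1] 0.5
13.0 0.0 92.4 30.92 92.38 foot f [-0.1 -0.2] 0.8
13.0 0.0 91.4 31.22 91.38 foot f [-0.  0.] 0.2
13.0 0.0 90.4 31.52 90.36 foot f [ 0.1 -0.4] 0.3
13.0 0.0 89.4 31.82 89.35 foot f [ 0. -0.] 0.1
13.0 0.0 88.4 32.12 88.37 foot f [-0.1 -0.3] 0.5
13.0 0.0 87.4 32.42 87.37 foot f [0.2 0.3] 0.6
13.0 0.0 86.4 32.72 86.37 foot f [-0.2  0.3] 0.3
13.0 0.0 85.4 33.02 85.36 foot f [0.2 0.3] 0.2
13.0 0.0 84.4 33.32 84.37 foot f [-0.  -0.1] 0.1
13.0 0.0 83.4 33.62 83.39 foot f [0.1 0.2] 0.7
13.0 0.0 83.0 33.92 83.0 foot f [ 0.1 -0.1] 0.4
13.0 0.0 82.6 34.22 82.61 foot f [ 0.1 -0.4] 0.3
13.0 0.0 82.2 34.52 82.29 foot f [-0.2 -0.5] 2.0
13.0 0.0 81.8 34.82 82.2 foot f [-2.5  1.9] 6.6
```

```bash
python3 - <<'E'
from h import *
bot.move_linear(foot(13,0,82.15),velocity=10); print(F(5)); 
hand.gripper_open(); print(st())
bot.move_linear(foot(13,0,190),velocity=100)
bot.move_to([450,150,260],quat(-85)); bot.hold(.3); print(st(),F())
for c in("top","side"):
    p,_,W=cloud(c); k=proj(c,foot(13,0,70))[0].astype(int)
    s=p[k[1]-50:k[1]+50,k[0]-60:k[0]+60]; cv2.imwrite(f"pics/{c}5.png",cv2.resize(s,None,fx=6,fy=6,interpolation=cv2.INTER_CUBIC))
    cv2.imwrite(f"pics/{c}5f.png",p)
    Q=W[k[1]-30:k[1]+30,k[0]-30:k[0]+30].reshape(-1,3); t=np.array([tofoot(a) for a in Q])
    m=(np.hypot(t[:,0]-13,t[:,1])<20)&(Q[:,2]>64)
    print(c,"max z",np.nanpercentile(Q[m,2],[50,90,97]), "centre of top",tofoot(np.nanmedian(Q[m&(Q[:,2]>np.nanmax(Q[m,2])-4)],0)),"foot z",np.nanmedian(Q[(Q[:,2]<64),2]))
E
```

```text
[-0.78888477  0.5791434   3.55714973]
(35.83, array([ 551.26, -152.5 ,   82.12]), 85.7)
(38.59, array([450.29, 149.36, 259.92]), 85.2) [0.40872476 0.054915   0.0640805 ]
top max z [103.93643822 106.56818371 107.93022702] centre of top [12.64779534 -1.23083484] foot z 56.60127301271591
side max z [ 97.92166761 106.2686849  106.91516136] centre of top [12.07391339 -0.89159585] foot z 57.62220411538483
```

View pics/side5.png

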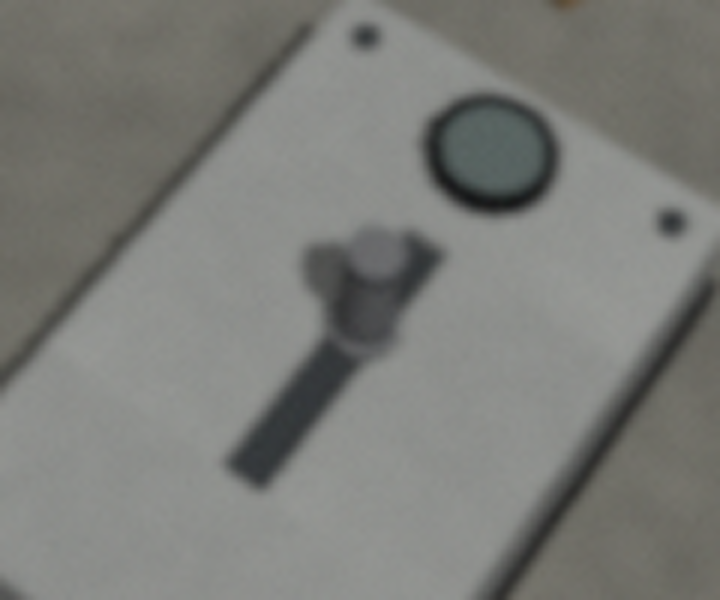

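View pics/top5f.png

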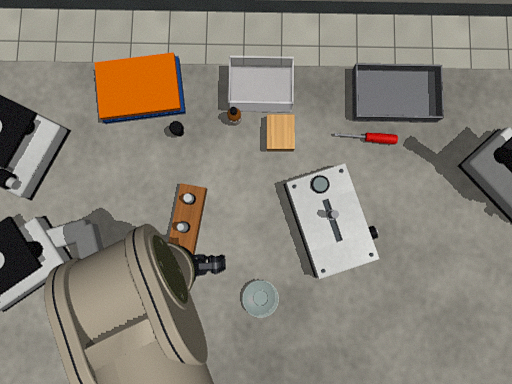

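The side picture shows the pin upright with its collar on the foot, collar around crop (362,340) and head top at (377,255). In the top picture it stands in the slot at (333,214), and the bystanders haven't moved. The head top measures about 106–107 mm, which matches fully home (34 + 72 mm). Handing in.

```bash
python3 -c "
from h import *
ticket.close_job(); print(st())"
```

```text
the job is handed in; nothing more can be done
the job is handed in; nothing more can be done
```

The pin is fully home in the microscope foot and released, and the job is handed in; no verdict was reported.

- **What I did:** I took the steel pin from the rack hole nearest the robot and set its tip on the plate at x ≈ -42 mm. I slid it along, mostly at 2–5 N with a peak reading of 6.9 N. It began to drop at x ≈ 9 mm, and I pushed it down at x = 13 mm until the collar seated. The highest sampled push while seating was 6.6 N.
- **Seated height:** the tool came down 17.9 mm from plate contact to collar contact, against the 18 mm expected. The head top measures about 106–107 mm in both cameras, against 106 mm for fully home.
- **Position and upright:** the pin is within about 1.2 mm of the slot's centre line, at x ≈ 12–13 mm. It looks upright, but I judged that by eye and did not measure the tilt.
- **Surroundings:** the gripper was open and well clear of everything. The bystanders in view look unmoved, also by eye. The arm hid the look-alikes in the last top picture, so I did not recheck those.
- **Time:** the last clock reading was 38.6 s, taken just before the final pictures and hand-in.

No check failed or disagreed.

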